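# Line up the store items by height on the marked strip

### The arm

A 7-joint arm with a two-finger parallel gripper is mounted at the origin on a cart in front of the work surface, level with it; the furniture and walls round the work are solid. World frame = base frame: x ahead of the robot, y to its left, z up, the work surface at z = 0. Lengths are in mm, angles in rad, forces in N, time in s.
With the tool pointing down it reaches from about 425 to 825 mm from the base axis. Payload 3.6 kg.
Tool frame: the origin (TCP) lies at the very end of the fingers, on their centre line; the grasp point (between the pads) lies 19 mm behind it; z points along the fingers, y is the line along which they close (so a half turn about z gives the same grasp; the last joint's range is limited). The gripper opens to 93 mm and grips with 3 to 60 N. Pads are 15 mm wide; open, the fingers measure 128 mm over their backs; the gripper's body (75 mm by 188 mm) begins 65 mm behind the grasp point.
Start: joints at [-1.353, 0.615, -0.013, 1.423, 0.008, 1.103, -0.04], TCP at [157.503, 630.599, 218.64] pointing down, gripper open.
Joint ranges: [-3.12, 3.12], [-0.3, 2.06], [-1.34, 1.32], [0.26, 2.42], [-1.36, 4.5], [0.01, 1.98], [-2.84, 2.84]. Speed limits (rad/s): [2.79, 2.79, 3.14, 3.14, 3.14, 3.14, 3.14].

### API

Orientations are given as a unit quaternion [x, y, z, w].
In Python, from plant import manip, imaging, order gives the robot as it stands.
- The arm moves only by the tool jog_arm, never from a script. Its argument "rows" is a list of rows, each a list of 3 entries, a list of its own where there are three numbers: the shift along the tool's x, y, z in mm, then the turn, a rotation vector about the tool's x, y, z in degrees, then the closure, from 0 (fully open) to 1 (shut). In form: [[[tx, ty, tz], [wx, wy, wz], claw], ...]. A call has 1 to 12 rows; each row shifts and turns the commanded pose from where the row before left it, along the tool's axes as they then stand; what a row does not reach is not made up. A row lasts 1/8 s, in which the tool goes at most 62.5 mm and 10.7 degrees, less where a joint would pass 70% of its speed; a pose out of reach is approached as far as the arm can. A call is refused whole if a number of a shift passes 62.5 or a number of a turn 10.7, either way. A call with a gripper value outside its range is refused whole. The fingers move at their own pace and stop on an object; "force" is the grip in N (left out, the last holds). Time passes only in rows, so rows that do not move let the fingers close. It gives the time, the measured TCP pose, the force, the opening and the grip force at its end, in the units of the state.
- manip.state(): the state, without advancing time (a new reading comes with each control period).
- imaging.get_image(name): name is "scene" or "side" or "wrist"; returns a dict with "pixels" (420x560x3 uint8, blue, green, red), "fx", "fy", "cx", "cy" (pixels), "cam_to_world" (4x4, takes a point from camera to world coordinates); the wrist camera has in their place "tool_from_camera" (4x4, takes a point from camera to tool coordinates, whose origin is the TCP and whose axes are the flange's). Camera axes: x right, y up, looking along -z (the intrinsics and any distortion apply to the point x, -y, -z); pixel columns grow to the right and rows downward; lengths in mm; the calibration is good to about 2 mm. A picture is of the moment at which its call begins: read the wrist's pose just before it. There is no depth.
- order.close_job(): hands the job in; it is judged then, once.
The state is a dict: "clock": time; "q": joint angles; "qd": joint speeds; "tau": joint torques, N m; "position": TCP position; "ee_rot": TCP orientation; "contact_force": force on the tool from outside, world axes, zero at the start; "torque": the same for the moment, N m; "grip_width": opening from 0.0 (shut) to 1.0 (fully open); "finger_force": force on a finger pad.
Only numpy, scipy, OpenCV 4.12 (cv2) and the standard library are available. Lean on these libraries where they do the work, as an engineer would, in place of code of your own. Each camera call takes 0.05 s, during which the arm holds its last target. There are 200 camera calls.

### The job

Set out the four store items for stocktaking, by height, on the four white marks of the plywood strip: the tall box, the cork roll, the small open box and the black cap, each standing upright and centred on its own mark, the tallest at the end with the red tag and then in falling order down to the shortest at the end with the blue tag. Keep them upright all the while, do not knock over or push aside the torch and the tape measure, and let go of everything at the end.

Things in the scene. Friction and masses are not known exactly. Their poses are not given: they have to be found in the camera images.
- tall_box: Closed tall brown cardboard box, 50 (its x) by 56 (its y) by 105 mm tall, solid, 0.25 kg; one of the four to be lined up. Origin: centre of its underside; z up. Grip it across its x.
- cork_roll: Upright roll of cork tape, light brown cylinder with a dimple in its top, 52 mm across and 74 mm tall; one of the four to be lined up. Origin: centre of its underside; z up. 
- open_box: Small brown cardboard box, open at the top, 52 (its x) by 62 (its y) by 50 mm tall, light; one of the four to be lined up. Origin: centre of its underside; z up. Grip it across its outside, along its x.
- black_cap: Black round end cap with a sunken top, 45 mm across and 24 mm tall; one of the four to be lined up. Origin: centre of its underside; z up. 
- strip: Plywood strip lying on the bench, fixed, 18 mm thick, 105 mm wide (from x -65 to +40 mm in its frame) and 350 mm long (its y). On it is a row of four round white marks with dark rims, 74 mm across, centred at x = 0 and y = -135, -45, +45 and +135 mm. Origin: on its underside, below the middle of the row; z up, so its top is at z = 18 mm. Over the right-hand end of the bench, at world y below 0, the bench frame counts as solid up to 0.3 m: keep the gripper at world y above 0.
- red_tag: Small flat red disc, 22 mm across, fixed on the strip's edge nearest the robot, 52 mm in -x of the strip's frame from one of the two end marks: that end is for the tallest. Origin: centre of its underside, on the strip's top.
- blue_tag: Small flat blue disc, 22 mm across, fixed in the same way at the other end mark: that end is for the shortest. Origin: centre of its underside, on the strip's top.
- torch: Yellow pen torch standing on end, 31 mm across and 92 mm tall; a bystander, to be left alone. Origin: centre of its underside; z up. 
- tape_measure: Yellow tape measure, 82 x 33 x 69 mm; a bystander, to be left alone. Origin: on its underside; z up.
Mind the look-alikes: they are no part of the job. What is shaped like the cork_roll but pink or yellow is not meant.

How it is judged:
By the outcome, as a careful person would: the job done as asked, in the order asked, and still so for the second after the job is handed in, with the robot touching nothing.
It also fails if it takes over 109 s, if anything falls off the work surface, if the arm or the gripper's body presses on something with over 40 N, if the wrist force passes 120 N, or if a joint passes its speed limit or range.

## Working session

There is one attempt and no reset: what is moved stays moved. The work goes in short steps, Python scripts to look and compute and a tool call to move; the robot and the scene stay as the last step left them, time stands still between calls to the robot, and variables do not carry over. Pictures are saved under pics/ and viewed, at most 14 in all, crops included, and the job is handed in when it is done.

Besides the shell and the picture viewer there is one more tool, called after "Call:" as name([rows], argument=value, ...), one row to a line, values as JSON. jog_arm: Moves the arm, as the interface text tells. Its arguments: {"type":"object","properties":{"rows":{"type":"array","items":{"type":"array"}},"force":{"type":"number"}},"required":["rows"]}

```bash
ls; mkdir -p pics
python3 - <<'E'
from plant import manip, imaging
import cv2,numpy as np
s=manip.state(); print(s)
for n in ["scene","side","wrist"]:
    d=imaging.get_image(n); cv2.imwrite(f"pics/{n}0.png",d["pixels"])
    print(n,{k:(np.round(v,4).tolist() if not np.isscalar(v) else v) for k,v in d.items() if k!="pixels"})
E
```

```text
pics
{'clock': 0.0, 'q': array([-1.35254358,  0.61593236, -0.01262884,  1.42488882,  0.00811437,
        1.10341166, -0.0403971 ]), 'qd': array([-0.00079525,  0.00044869, -0.00080113, -0.0010753 , -0.00010811,
        0.00156738,  0.00016788]), 'tau': array([ 1.97234694e-04, -4.58932364e+01,  2.08979943e-01, -1.65742582e+01,
       -6.11073570e-02,  2.03844742e-02,  2.32445918e-04]), 'position': array([157.3015743 , 629.85850239, 217.47597166]), 'ee_rot': array([ 1.22028356e-01,  9.92525770e-01, -1.28768420e-03, -1.36453687e-04]), 'contact_force': array([-0.40320129, -0.49577227,  0.28358328]), 'torque': array([ 4.51233603e-05, -1.67384628e-02, -7.45075749e-03]), 'finger_force': 0.0, 'grip_width': 0.9968295061936443}
scene {'fx': 456.94012269516696, 'fy': 456.94012269516696, 'cx': 278.95907321650077, 'cy': 208.54446453211077, 'cam_to_world': [[0.7232, 0.4031, -0.5608, 62.8872], [-0.6906, 0.4253, -0.5849, -196.9088], [0.0027, 0.8103, 0.586, 546.6104], [0.0, 0.0, 0.0, 1.0]]}
side {'fx': 434.3385178015749, 'fy': 434.3385178015749, 'cx': 282.36925455475915, 'cy': 204.27121652634028, 'cam_to_world': [[0.9998, 0.0203, -0.0031, 524.3854], [-0.0159, 0.6668, -0.7451, -420.3328], [-0.0131, 0.745, 0.6669, 687.5402], [0.0, 0.0, 0.0, 1.0]]}
wrist {'fx': 306.39776775455755, 'fy': 306.39776775455755, 'cx': 277.2412910366006, 'cy': 207.01069535316176, 'tool_from_camera': [[-0.0006, 0.9645, 0.264, 74.0819], [1.0, 0.0007, -0.0001, 0.7751], [-0.0002, 0.264, -0.9645, -167.7126], [0.0, 0.0, 0.0, 1.0]]}
```

View pics/scene0.png

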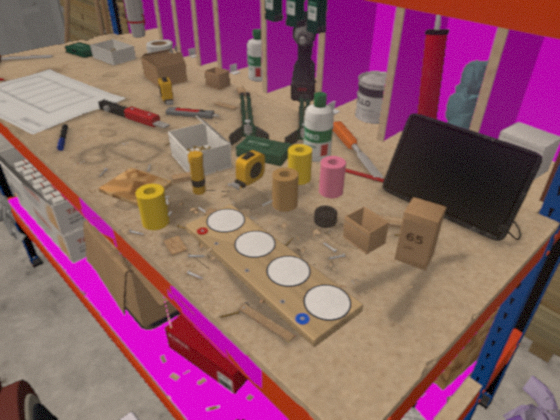

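View pics/side0.png

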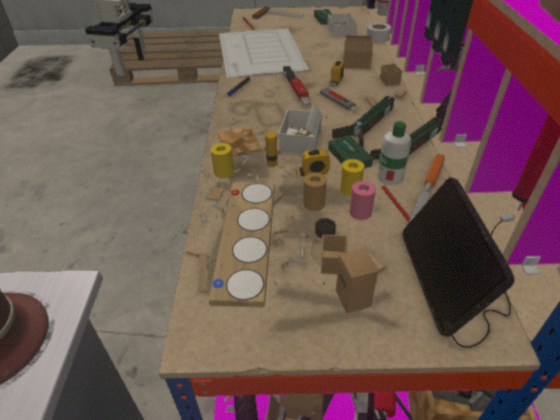

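```bash
cat > h.py <<'E'
import cv2,numpy as np
from plant import manip,imaging
from scipy.spatial.transform import Rotation as R
def grab(n):
    s=manip.state(); d=imaging.get_image(n)
    if n=="wrist":
        T=np.eye(4);T[:3,:3]=R.from_quat(s["ee_rot"]).as_matrix();T[:3,3]=s["position"]
        d["cam_to_world"]=T@d["tool_from_camera"]
    return d
def ray(d,u,v):
    c=np.array([(u-d["cx"])/d["fx"],-(v-d["cy"])/d["fy"],-1.]); M=d["cam_to_world"]
    return M[:3,3],M[:3,:3]@c
def onz(d,u,v,z):
    o,r=ray(d,u,v); return o+r*(z-o[2])/r[2]
def proj(d,p):
    M=np.linalg.inv(d["cam_to_world"]); c=M[:3,:3]@np.array(p,float)+M[:3,3]
    return d["cx"]+d["fx"]*c[0]/-c[2], d["cy"]-d["fy"]*c[1]/-c[2]
def blobs(mask,amin,amax):
    n,l,st,ce=cv2.connectedComponentsWithStats(mask.astype(np.uint8))
    return [(ce[i],st[i],(l==i)) for i in range(1,n) if amin<st[i][4]<amax]
E
python3 - <<'E'
from h import *
from plant import imaging
ims={}
for n in ["scene","side"]:
    d=grab(n);p=d["pixels"];ims[n]=p
    hsv=cv2.cvtColor(p,cv2.COLOR_BGR2HSV);H,S,V=cv2.split(hsv)
    roi=np.zeros(H.shape,bool)
    if n=="scene": roi[190:345,160:380]=1
    else: roi[175:310,200:285]=1
    for nm,m,a in [("mark",(V>190)&(S<45),150),("red",((H<6)|(H>172))&(S>140),8),("blue",(H>100)&(H<125)&(S>130),8)]:
        for ce,st,l in blobs(m&roi,a,5000): 
            z=18; 
            if nm=="mark":
                c,_=cv2.findContours(l.astype(np.uint8),0,1); ce=cv2.fitEllipse(cv2.convexHull(max(c,key=len)))[0]
            print(n,nm,np.round(ce,1),st[4],np.round(onz(d,*ce,z),1)[:2])
a=cv2.resize(ims["scene"][140:280,230:460],None,fx=3.4,fy=3.4,interpolation=cv2.INTER_CUBIC)
cv2.imwrite("pics/c1.png",a)
b=cv2.resize(ims["side"][140:320,270:400],None,fx=3.3,fy=3.3,interpolation=cv2.INTER_CUBIC)
cv2.imwrite("pics/c2.png",b)
E
```

```text
scene mark [225.2 220. ] 532 [468.5 374.4]
scene mark [254.3 243.6] 662 [463.1 283.8]
scene mark [287.9 270.6] 824 [457.9 193.1]
scene mark [326.8 301.9] 1058 [452.7 102.6]
scene red [202.  230.7] 42 [417.1 378. ]
scene red [183.7 327.4] 797 [265.1 213. ]
scene red [172.6 341.2] 56 [240.  203.3]
scene blue [302.  318.5] 81 [401.6 106.2]
side red [234.6 192.3] 23 [414.  374.2]
side blue [217.8 283.2] 34 [399.5 103.5]
```

View pics/c1.png

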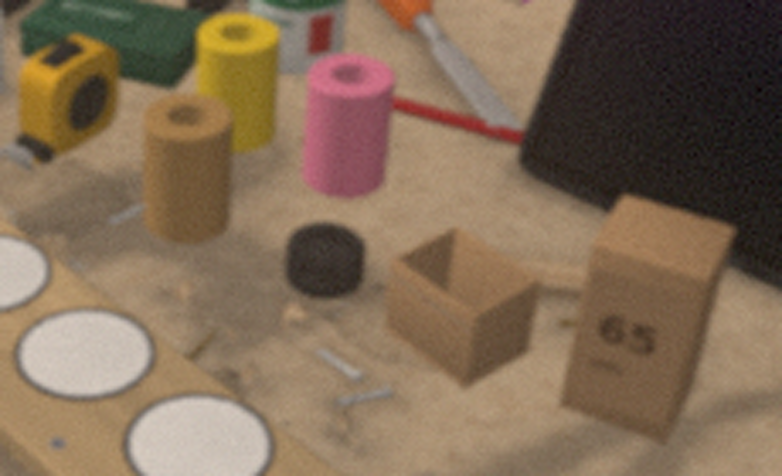

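View pics/c2.png

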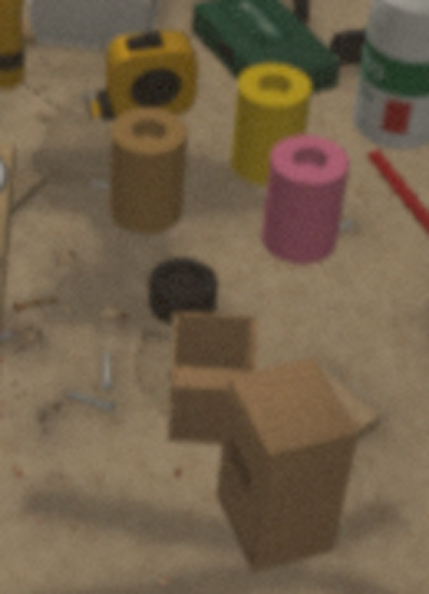

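Run:
```python
from h import *
A=grab("scene");B=grab("side")
def a(x,y,z): return onz(A,230+x/3.4,140+y/3.4,z)[:2].round(1)
def b(x,y,z): return onz(B,270+x/3.3,140+y/3.3,z)[:2].round(1)
print("cork",a(188,113,74),b(149,130,74)); print("cap",a(326,245,24),b(183,280,24))
print("pink",a(350,75,74),b(310,158,74)); print("yel",a(239,33,74),b(275,84,74))
print("open",[a(*p,50) for p in [(390,265),(458,232),(540,288),(468,330)]],[b(*p,50) for p in [(175,314),(255,320),(170,375)]])
print("tall",[a(*p,105) for p in [(625,197),(735,232),(708,283),(597,240)]],[b(*p,105) for p in [(232,382),(312,362),(356,435),(272,453)]])
```

```text
cork [606.5 352.4] [602.6 347.1]
cap [620.8 254. ] [619.9 251.1]
pink [708.3 316.5] [707.7 313.8]
yel [697.4 399.3] [695.7 396.5]
open [array([604.2, 196.3]), array([654.4, 189.9]), array([645.5, 129.7]), array([590.7, 134.4])] [array([608.6, 195.2]), array([657.1, 188.7]), array([601.3, 145.3])]
tall [array([673.8, 107.9]), array([686.8,  54.3]), array([640.9,  42. ]), array([632.4,  96.8])] [array([627.5,  90.6]), array([672.6, 103.8]), array([687.3,  52.7]), array([642.4,  42.1])]
```

```bash
cat > go.py <<'E'
import sys
from h import *
# usage: go.py x y z [yawdeg of tool y]
s=manip.state();M=R.from_quat(s["ee_rot"]).as_matrix();p=s["position"]
yaw=np.degrees(np.arctan2(M[1,1],M[0,1]));a=list(map(float,sys.argv[1:]))
t=a[3] if len(a)>3 else yaw; wz=-((t-yaw+90)%180-90)
M2=M@R.from_rotvec([0,0,wz],degrees=True).as_matrix()
print("t",round(s["clock"],2),"pos",p.round(1),"yaw",round(yaw,2),"tilt",M[:2,2].round(4),"wz",round(wz,2),"shift after turn",(M2.T@(np.array(a[:3])-p)).round(1),"grip",s["grip_width"],s["finger_force"])
E
python3 go.py 655 74 230 15.5
```

```text
t 0.35 pos [157.5 630.5 218.4] yaw 75.97 tilt [-0.0001 -0.0006] wz 60.47 shift after turn [-669.2  330.7  -11.4] grip 0.9984230858821244 0.0
```

Call:
jog_arm([
  [[0,0,0],[0,0,10.1],0],
  [[0,0,0],[0,0,10.1],0],
  [[0,0,0],[0,0,10.1],0],
  [[0,0,0],[0,0,10.1],0],
  [[0,0,0],[0,0,10.1],0],
  [[0,0,0],[0,0,10],0],
  [[-42,21,-1],[0,0,0],0],
  [[-42,21,-1],[0,0,0],0],
  [[-42,21,-1],[0,0,0],0],
  [[-42,21,-1],[0,0,0],0],
  [[-42,21,-1],[0,0,0],0],
  [[-42,21,-1],[0,0,0],0],
])

```text
clock: 1.85
position: [347.1, 420.3, 224.9]
ee_rot: [0.605, 0.796, 0.0, -0.0]
contact_force: [0.3, 0.9, 0.7]
grip_width: 1.002
finger_force: 0.0
```

Call:
jog_arm([
  [[-42,21,-1],[0,0,0],0],
  [[-42,21,-1],[0,0,0],0],
  [[-42,21,-1],[0,0,0],0],
  [[-42,21,-1],[0,0,0],0],
  [[-42,21,-1],[0,0,0],0],
  [[-42,21,-1],[0,0,0],0],
  [[-42,20,-1],[0,0,0],0],
  [[-42,20,0],[0,0,0],0],
  [[-42,20,0],[0,0,0],0],
  [[-39,19,0],[0,0,0],0],
  [[0,0,0],[0,0,0],0],
])

```text
clock: 3.22
position: [656.5, 68.9, 231.2]
ee_rot: [0.608, 0.794, -0.001, 0.001]
contact_force: [-1.0, 0.6, -1.1]
grip_width: 1.001
finger_force: 0.0
```

```bash
python3 go.py 655 74 230 15.5
python3 - <<'E'
from h import *
d=grab("wrist");cv2.imwrite("pics/w1.png",d["pixels"])
np.save("w1.npy",d["cam_to_world"])
E
```

```text
t 3.23 pos [656.5  68.9 231.2] yaw 15.07 tilt [ 0.0007 -0.0036] wz -0.43 shift after turn [ 5.3 -0.1  1.2] grip 1.001231195192706 0.0
```

View pics/w1.png

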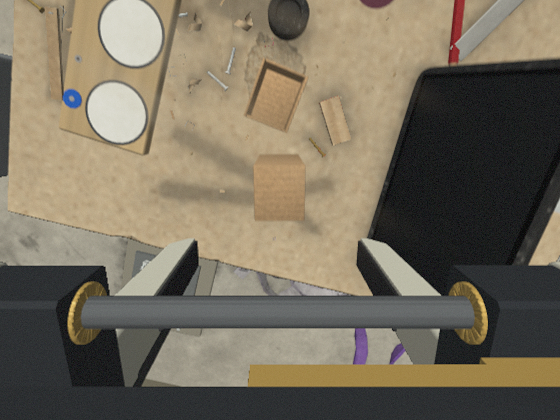

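```bash
python3 - <<'E'
from h import *
d=grab("wrist");p=d["pixels"]
f=lambda q,z:onz(d,*q,z)[:2].round(1)
print("tall",[f(q,105) for q in [(254,166),(304,166),(305,220),(255,221),(280,193)]])
print("open",[f(q,50) for q in [(266,60),(306,72),(288,132),(246,115)]])
print("cap",f((289,12),24))
g=cv2.cvtColor(p,cv2.COLOR_BGR2HSV);m=(g[...,2]>180)&(g[...,1]<45);m[:,180:]=0;m[160:]=0
for ce,st,l in blobs(m,800,9000):
    c,_=cv2.findContours(l.astype(np.uint8),0,1); e=cv2.fitEllipse(cv2.convexHull(max(c,key=len)))[0]; print("mark",np.round(e,1),f(e,18))
E
python3 go.py 658 75 50 16
```

```text
tall [array([624.3,  99.6]), array([670.6, 112.2]), array([687.1,  60.4]), array([638.8,  46.1]), array([655.4,  80.6])]
open [array([607.3, 201.9]), array([650.9, 201.8]), array([649.3, 137.7]), array([600.2, 143. ])]
cap [617.2 258.7]
mark [132.3  35.2] [454.1 192.5]
mark [117.3 115.4] [449.1 102.1]
t 3.33 pos [654.8  74.4 231.3] yaw 15.45 tilt [-0.0009  0.0008] wz -0.55 shift after turn [ -0.5   3.4 181.3] grip 0.9946316764214873 0.0
```

Run:
```python
from h import *
A=grab("scene");B=grab("side")
for a,b in [((383,187),(403,250)),((508,235),(440,331)),((413,117),(455,181)),((540,155),(511,270))]:
    o1,r1=ray(A,*a);o2,r2=ray(B,*b)
    t=np.linalg.lstsq(np.stack([r1,-r2],1),o2-o1,rcond=None)[0]
    print((o1+r1*t[0]).round(),(o2+r2*t[1]).round())
```

```text
[788. 239.  14.] [786. 208. -15.]
[786. -25.  39.] [787. -23.  40.]
[868. 244. 148.] [868. 243. 146.]
[871.  -7. 159.] [873.   1. 166.]
```

Call:
jog_arm([
  [[0,3,20],[0,0,0],0],
  [[0,0,26],[0,0,0],0],
  [[0,0,26],[0,0,0],0],
  [[0,0,26],[0,0,0],0],
  [[0,0,26],[0,0,0],0],
  [[0,0,26],[0,0,0],0],
  [[0,0,20],[0,0,0],0],
  [[0,0,11],[0,0,0],0],
  [[0,0,0],[0,0,0],0],
  [[0,0,0],[0,0,0],0],
])

```text
clock: 4.68
position: [658.7, 75.0, 51.7]
ee_rot: [0.605, 0.796, 0.001, 0.001]
contact_force: [0.3, 0.3, -0.3]
grip_width: 0.999
finger_force: 0.0
```

Call:
jog_arm([
  [[0,0,0],[0,0,0],0.3],
  [[0,0,0],[0,0,0],0.5],
  [[0,0,0],[0,0,0],0.6],
  [[0,0,0],[0,0,0],0.7],
  [[0,0,0],[0,0,0],0.7],
  [[0,0,0],[0,0,0],0.7],
  [[0,0,0],[0,0,0],0.7],
  [[0,0,0],[0,0,0],0.7],
], force=20)

```text
clock: 5.68
position: [657.5, 74.9, 50.6]
ee_rot: [0.605, 0.796, -0.0, -0.0]
contact_force: [-1.4, 0.1, 2.2]
grip_width: 0.536
finger_force: 20.0
```

```bash
python3 go.py 466 373 75 -3.3
python3 - <<'E'
from plant import manip;print(manip.state()["contact_force"])
E
```

```text
t 5.67 pos [657.5  74.9  50.6] yaw 15.48 tilt [-0.0011 -0.0001] wz 18.78 shift after turn [ 286.6 -208.3  -24.2] grip 0.5355360964253107 19.996738135814667
[-1.3921812   0.08356651  2.16074591]
```

Call:
jog_arm([
  [[0,0,-10],[0,0,0],0.7],
  [[0,0,-24],[0,0,0],0.7],
  [[0,0,-32],[0,0,0],0.7],
  [[0,0,-32],[0,0,0],0.7],
  [[0,0,-32],[0,0,6.3],0.7],
  [[0,0,0],[0,0,6.3],0.7],
  [[0,0,0],[0,0,6.2],0.7],
])

```text
clock: 6.55
position: [658.2, 75.3, 181.4]
ee_rot: [0.728, 0.685, 0.001, 0.0]
contact_force: [-0.7, 1.7, -2.2]
grip_width: 0.54
finger_force: 20.0
```

Call:
jog_arm([
  [[12,-16,0],[0,0,0],0.7],
  [[24,-32,0],[0,0,0],0.7],
  [[30,-40,0],[0,0,0],0.7],
  [[30,-40,0],[0,0,0],0.7],
  [[30,-40,0],[0,0,0],0.7],
  [[24,-32,0],[0,0,0],0.7],
  [[6,-8,0],[0,0,0],0.7],
  [[0,0,0],[0,0,0],0.7],
  [[0,0,0],[0,0,0],0.7],
  [[0,0,0],[0,0,0],0.7],
])

```text
clock: 7.8
position: [460.6, 241.4, 180.7]
ee_rot: [0.728, 0.685, 0.0, 0.001]
contact_force: [-0.2, -0.5, -1.6]
grip_width: 0.535
finger_force: 20.0
```

```bash
cat > marks.py <<'E'
import sys
from h import *
d=grab("wrist");p=d["pixels"];cv2.imwrite(sys.argv[1],p)
g=cv2.cvtColor(p,cv2.COLOR_BGR2HSV);m=(g[...,2]>170)&(g[...,1]<45);m[300:]=0
for ce,st,l in blobs(m,800,9000):
    c,_=cv2.findContours(l.astype(np.uint8),0,1); e=cv2.fitEllipse(cv2.convexHull(max(c,key=len))); print("mark",np.round(e[0],1),np.round(e[1]),st[4],onz(d,*e[0],18)[:2].round(1))
E
python3 marks.py pics/w2.png; python3 go.py 466 373 75 -3.3
```

```text
mark [275.2  64.2] [68. 75.] 4023 [465.9 371.8]
mark [275.8 156.4] [63. 64.] 3191 [460.8 281.3]
t 7.85 pos [460.3 241.7 180.6] yaw -3.46 tilt [ 0.0006 -0.0005] wz -0.16 shift after turn [131.5  -1.9 105.6] grip 0.5418549207073511 19.99547302722931
```

View pics/w2.png

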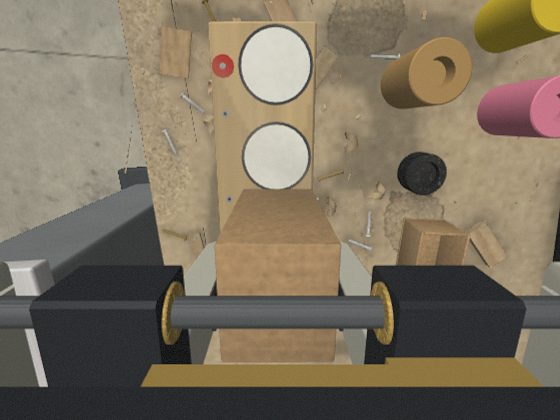

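Call:
jog_arm([
  [[15,0,0],[0,0,0],0.7],
  [[28,-1,0],[0,0,0],0.7],
  [[34,0,0],[0,0,0],0.7],
  [[30,0,0],[0,0,0],0.7],
  [[17,0,0],[0,0,0],0.7],
  [[7,0,15],[0,0,0],0.7],
  [[0,0,26],[0,0,0],0.7],
  [[0,0,26],[0,0,0],0.7],
  [[0,0,20],[0,0,0],0.7],
  [[0,0,13],[0,0,0],0.7],
  [[0,0,6],[0,0,0],0.7],
  [[0,0,0],[0,0,0],0.7],
])

```text
clock: 9.35
position: [466.0, 373.4, 74.5]
ee_rot: [0.727, 0.686, -0.0, 0.0]
contact_force: [-0.0, -0.4, -3.2]
grip_width: 0.54
finger_force: 20.0
```

```bash
python3 go.py 466.5 372.5 69
```

```text
t 9.35 pos [466.  373.4  74.5] yaw -3.34 tilt [-0.0001 -0.0003] wz -0.0 shift after turn [-0.8  0.5  5.5] grip 0.5396528667540105 19.995614290237427
```

Call:
jog_arm([
  [[-1,0,2],[0,0,0],0.7],
  [[0,0,2],[0,0,0],0.7],
  [[0,0,2],[0,0,0],0.7],
  [[0,0,0],[0,0,0],0.7],
  [[0,0,0],[0,0,0],0.7],
])

```text
clock: 9.98
position: [465.8, 372.7, 68.7]
ee_rot: [0.727, 0.686, -0.0, -0.0]
contact_force: [0.0, 0.7, -2.8]
grip_width: 0.536
finger_force: 20.0
```

Call:
jog_arm([
  [[0,0,0.8],[0,0,0],0.7],
  [[0,0,0],[0,0,0],0.7],
  [[0,0,0],[0,0,0],0.7],
])

```text
clock: 10.35
position: [465.9, 372.7, 68.5]
ee_rot: [0.727, 0.686, 0.0, -0.0]
contact_force: [-3.2, -0.5, 5.1]
grip_width: 0.538
finger_force: 20.0
```

Call:
jog_arm([
  [[0,0,0],[0,0,0],0.4],
  [[0,0,0],[0,0,0],0.25],
  [[0,0,0],[0,0,0],0.1],
  [[0,0,0],[0,0,0],0],
  [[0,0,0],[0,0,0],0],
  [[0,0,-15],[0,0,0],0],
  [[0,0,-30],[0,0,0],0],
  [[0,0,-30],[0,0,0],0],
  [[0,0,-30],[0,0,0],0],
  [[0,0,-30],[0,0,0],0],
  [[0,0,-15],[0,0,0],0],
  [[0,0,0],[0,0,0],0],
])

```text
clock: 11.85
position: [466.4, 372.8, 219.1]
ee_rot: [0.727, 0.686, 0.001, 0.0]
contact_force: [0.3, 0.6, -0.3]
grip_width: 1.0
finger_force: 0.0
```

```bash
python3 go.py 605 280 200 -3.3
```

```text
t 11.85 pos [466.4 372.8 219.1] yaw -3.33 tilt [0.0019 0.0016] wz -0.03 shift after turn [-84.7 143.7  19.2] grip 0.9999990677562175 0.0
```

Call:
jog_arm([
  [[-10,16,0],[0,0,0],0],
  [[-20,34,0],[0,0,0],0],
  [[-23,39,0],[0,0,0],0],
  [[-20,34,5],[0,0,0],0.1],
  [[-12,21,10],[0,0,0],0.2],
  [[0,0,4],[0,0,0],0.2],
  [[0,0,0],[0,0,0],0.2],
  [[0,0,0],[0,0,0],0.2],
  [[0,0,0],[0,0,0],0.2],
])

```text
clock: 12.98
position: [604.1, 280.6, 199.3]
ee_rot: [0.727, 0.687, 0.0, -0.0]
contact_force: [0.1, 1.0, 0.3]
grip_width: 0.801
finger_force: 0.0
```

```bash
python3 go.py 605 350 30 -3.3; python3 marks.py pics/w3.png
python3 - <<'E'
from h import *
d=grab("wrist");p=cv2.imread("pics/w3.png");np.save("w3.npy",d["cam_to_world"])
g=cv2.cvtColor(p,cv2.COLOR_BGR2HSV);m=(g[...,2]<60);m[235:]=0
for ce,st,l in blobs(m,500,9000): print("dark",ce.round(),st,onz(d,*ce,20)[:2].round(1))
E
```

```text
t 12.97 pos [604.1 280.6 199.3] yaw -3.21 tilt [0.0002 0.0008] wz 0.09 shift after turn [ 69.2  -3.1 169.4] grip 0.8007912240061992 0.0
mark [154.7 195.9] [54. 60.] 2556 [459.8 281. ]
mark [163.  267.5] [49. 57.] 1094 [455.3 189.4]
dark [471.  38.] [449  13  53  39 670] [809.7 426.7]
dark [291. 211.] [ 273  191   38   40 1034] [618.3 253.8]
dark [468. 226.] [ 426  211  121   24 1625] [828.6 223.4]
```

View pics/w3.png

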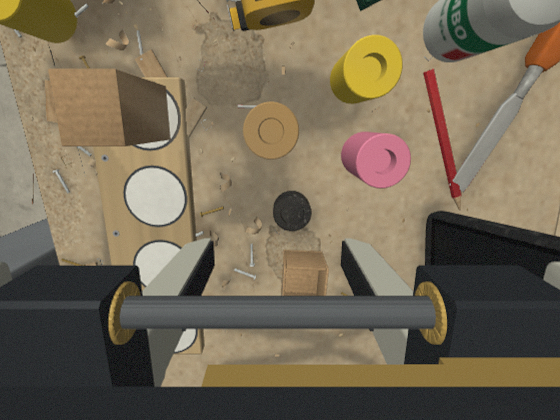

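Run:
```python
from h import *
d=grab("wrist")
print(onz(d,271,131,74).round(1),onz(d,271,130,74).round(1))
```

```text
[601.6 347.6  74. ] [601.7 348.5  74. ]
```

Call:
jog_arm([
  [[17,-2,0],[0,0,0],0.2],
  [[30,-2,0],[0,0,0],0.2],
  [[20,-2,10],[0,0,0],0.2],
  [[0,0,25],[0,0,0],0.2],
  [[0,0,30],[0,0,0],0.2],
  [[0,0,30],[0,0,0],0.2],
  [[0,0,30],[0,0,0],0.2],
  [[0,0,25],[0,0,0],0.2],
  [[0,0,14],[0,0,0],0.2],
  [[0,0,5],[0,0,0],0.2],
  [[0,0,0],[0,0,0],0.2],
  [[0,0,0],[0,0,0],0.2],
])

```text
clock: 14.62
position: [603.3, 347.0, 31.0]
ee_rot: [0.727, 0.686, 0.001, 0.0]
contact_force: [0.8, -0.1, 0.8]
grip_width: 0.801
finger_force: 0.0
```

Call:
jog_arm([
  [[0,0,0],[0,0,0],0.35],
  [[0,0,0],[0,0,0],0.45],
  [[0,0,0],[0,0,0],0.55],
  [[0,0,0],[0,0,0],0.65],
  [[0,0,0],[0,0,0],0.7],
  [[0,0,0],[0,0,0],0.7],
  [[0,0,0],[0,0,0],0.7],
], force=12)

```text
clock: 15.5
position: [602.6, 346.7, 30.1]
ee_rot: [0.727, 0.686, 0.0, -0.0]
contact_force: [-1.4, 0.3, 2.5]
grip_width: 0.558
finger_force: 12.0
```

```bash
python3 go.py 461 282 170 -3.3
```

```text
t 15.5 pos [602.6 346.7  30.1] yaw -3.32 tilt [0.     0.0002] wz -0.02 shift after turn [ -72.7 -137.6 -139.9] grip 0.5584313228542436 12.000225484371185
```

Call:
jog_arm([
  [[0,0,-10],[0,0,0],0.7],
  [[0,0,-25],[0,0,0],0.7],
  [[0,0,-30],[0,0,0],0.7],
  [[0,0,-30],[0,0,0],0.7],
  [[0,0,-25],[0,0,0],0.7],
  [[-12,-17,-10],[0,0,0],0.7],
  [[-20,-34,0],[0,0,0],0.7],
  [[-20,-38,0],[0,0,0],0.7],
  [[-14,-30,0],[0,0,0],0.7],
  [[-7,-19,0],[0,0,0],0.7],
  [[0,0,0],[0,0,0],0.7],
  [[0,0,0],[0,0,0],0.7],
])

```text
clock: 17.0
position: [461.8, 282.2, 160.2]
ee_rot: [0.727, 0.686, 0.001, 0.0]
contact_force: [1.4, 0.7, -0.8]
grip_width: 0.557
finger_force: 12.0
```

```bash
python3 go.py 461 282 49 -3.3
```

```text
t 17.0 pos [461.8 282.2 160.2] yaw -3.32 tilt [0.0019 0.0006] wz -0.02 shift after turn [ -0.3  -1.  111.2] grip 0.5565062350325845 11.99987679719925
```

Call:
jog_arm([
  [[0,0,15],[0,0,0],0.7],
  [[0,0,28],[0,0,0],0.7],
  [[0,0,28],[0,0,0],0.7],
  [[0,0,22],[0,0,0],0.7],
  [[0,0,11],[0,0,0],0.7],
  [[0,0,4],[0,0,0],0.7],
  [[0,0,1.5],[0,0,0],0.7],
  [[0,0,1],[0,0,0],0.7],
  [[0,0,0.6],[0,0,0],0.7],
  [[0,0,0],[0,0,0],0.7],
  [[0,0,0],[0,0,0],0.7],
])

```text
clock: 18.38
position: [460.6, 281.9, 48.9]
ee_rot: [0.727, 0.686, 0.0, 0.0]
contact_force: [-0.6, -0.2, -0.8]
grip_width: 0.56
finger_force: 12.0
```

Call:
jog_arm([
  [[0,0,0.8],[0,0,0],0.7],
  [[0,0,0],[0,0,0],0.7],
  [[0,0,0],[0,0,0],0.7],
])

```text
clock: 18.75
position: [460.6, 281.8, 48.0]
ee_rot: [0.727, 0.686, 0.0, -0.0]
contact_force: [-0.2, 0.0, -0.0]
grip_width: 0.559
finger_force: 12.0
```

Call:
jog_arm([
  [[0,0,0],[0,0,0],0.42],
  [[0,0,0],[0,0,0],0.3],
  [[0,0,0],[0,0,0],0.15],
  [[0,0,0],[0,0,0],0],
  [[0,0,0],[0,0,0],0],
  [[0,0,-15],[0,0,0],0],
  [[0,0,-30],[0,0,0],0],
  [[0,0,-30],[0,0,0],0],
  [[0,0,-30],[0,0,0],0],
  [[0,0,-30],[0,0,0],0],
  [[0,0,-15],[0,0,0],0],
  [[0,0,0],[0,0,0],0],
])

```text
clock: 20.25
position: [461.0, 282.0, 199.1]
ee_rot: [0.727, 0.686, 0.001, 0.0]
contact_force: [-0.2, 0.3, -0.4]
grip_width: 0.996
finger_force: 0.0
```

```bash
python3 go.py 622 120 200 -8
```

```text
t 20.25 pos [461.  282.  199.1] yaw -3.32 tilt [0.0019 0.0014] wz 4.68 shift after turn [-138.   182.    -0.9] grip 0.9964173946661029 0.0
```

Call:
jog_arm([
  [[0,0,0],[0,0,4.7],0],
  [[-12,16,0],[0,0,0],0],
  [[-25,33,0],[0,0,0],0],
  [[-31,41,0],[0,0,0],0],
  [[-31,41,0],[0,0,0],0],
  [[-25,33,0],[0,0,0],0],
  [[-14,18,0],[0,0,0],0],
  [[0,0,0],[0,0,0],0],
  [[0,0,0],[0,0,0],0],
  [[0,0,0],[0,0,0],0],
])

```text
clock: 21.5
position: [620.5, 121.6, 197.6]
ee_rot: [0.754, 0.657, -0.0, -0.001]
contact_force: [0.4, 0.2, 0.7]
grip_width: 0.998
finger_force: 0.0
```

```bash
python3 go.py 622 162 15 -8; python3 marks.py pics/w4.png
python3 - <<'E'
from h import *
d=grab("wrist");p=d["pixels"];np.save("w4.npy",d["cam_to_world"])
g=cv2.cvtColor(p,cv2.COLOR_BGR2HSV);m=(g[...,2]<60);m[235:]=0
for ce,st,l in blobs(m,500,2000): print("dark",ce.round(),st,onz(d,*ce,20)[:2].round(1))
cv2.imwrite("pics/w4c.png",cv2.resize(p[100:260,200:400],None,fx=3.5,fy=3.5,interpolation=cv2.INTER_CUBIC))
E
```

```text
t 21.5 pos [620.5 121.6 197.6] yaw -7.88 tilt [-0.0014  0.001 ] wz 0.12 shift after turn [ 40.   -3.8 182.6] grip 0.9981140246158492 0.0
mark [104.5  60.9] [62. 73.] 981 [460.1 281.9]
mark [122.9 148.9] [57. 65.] 2929 [454.8 191.6]
mark [139.1 225.6] [51. 59.] 2394 [449.7 101.1]
dark [259.  67.] [ 238   44   43   48 1496] [618.6 253. ]
dark [ 19. 221.] [  0 203  39  32 617] [310.8 126.5]
```

View pics/w4c.png

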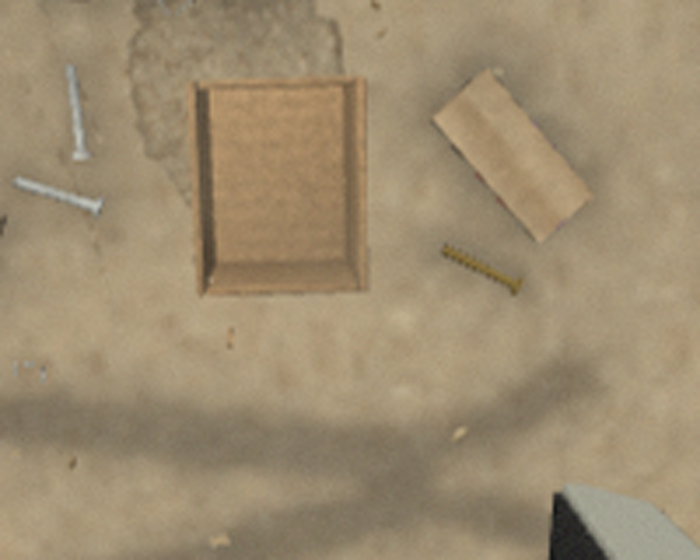

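Run:
```python
from h import *
d=grab("wrist")
P=np.array([onz(d,200+x/3.5,100+y/3.5,50)[:2] for x,y in [(192,82),(366,78),(368,291),(202,295)]])
print(P.round(1),P.mean(0).round(1))
for v in (P[1]-P[0],P[2]-P[3]): print(np.linalg.norm(v),np.degrees(np.arctan2(v[1],v[0])))
for v in (P[0]-P[3],P[1]-P[2]): print(np.linalg.norm(v),np.degrees(np.arctan2(-v[0],v[1])))
for x,y in [(435,120),(490,190),(540,240)]: print(onz(d,200+x/3.5,100+y/3.5,5)[:2].round(1))
c=P.mean(0);import subprocess
print(subprocess.run(["python3","go.py",str(c[0]),str(c[1]),"16","-9"],capture_output=True,text=True).stdout)
```

```text
[[608.1 197.5]
 [657.1 191.8]
 [650.7 130.7]
 [601.4 136.4]] [629.3 164.1]
49.39614585418905 -6.674803913689012
49.62871894186606 -6.535242190021486
61.483341614801375 -6.2592438094006715
61.364587926234485 -6.041415609220068
[681.8 175.1]
[697.7 150. ]
[713. 131.]
t 21.65 pos [621.  120.8 198. ] yaw -7.93 tilt [-0.0002  0.0005] wz 1.07 shift after turn [ 44.    1.5 182.1] grip 0.9968032799992854 0.0
```

Call:
jog_arm([
  [[0,0,0],[0,0,-1.5],0.15],
  [[14,2,0],[0,0,0],0.3],
  [[20,1,10],[0,0,0],0.3],
  [[10,0,25],[0,0,0],0.3],
  [[0,0,30],[0,0,0],0.3],
  [[0,0,30],[0,0,0],0.3],
  [[0,0,20],[0,0,0],0.3],
  [[0,0,10],[0,0,0],0.3],
  [[0,0,0],[0,0,0],0.3],
  [[0,0,0],[0,0,0],0.3],
  [[0,0,0],[0,0,0],0.3],
])

```text
clock: 23.02
position: [630.2, 163.3, 74.0]
ee_rot: [0.746, 0.666, 0.001, 0.0]
contact_force: [0.8, -0.1, -0.4]
grip_width: 0.701
finger_force: 0.0
```

```bash
python3 go.py 629.3 164.1 16 -6.4
```

```text
t 23.02 pos [630.2 163.3  74. ] yaw -6.52 tilt [0.0019 0.0005] wz -0.12 shift after turn [ 0.7 -1.1 58. ] grip 0.7010722914910495 0.0
```

Call:
jog_arm([
  [[0.5,-0.5,15],[0,0,0],0.3],
  [[0,0,20],[0,0,0],0.3],
  [[0,0,15],[0,0,0],0.3],
  [[0,0,7],[0,0,0],0.3],
  [[0,0,0],[0,0,0],0.3],
  [[0,0,0],[0,0,0],0.4],
  [[0,0,0],[0,0,0],0.5],
  [[0,0,0],[0,0,0],0.6],
  [[0,0,0],[0,0,0],0.7],
  [[0,0,0],[0,0,0],0.7],
  [[0,0,0],[0,0,0],0.7],
], force=8)

```text
clock: 24.4
position: [629.5, 163.7, 16.6]
ee_rot: [0.746, 0.666, 0.0, 0.0]
contact_force: [0.3, -0.6, 4.9]
grip_width: 0.544
finger_force: 8.0
```

```bash
python3 go.py 455.5 192 150 -3.3
```

```text
t 24.4 pos [629.5 163.7  16.6] yaw -6.52 tilt [0.0011 0.0003] wz -3.22 shift after turn [  18.2 -175.2 -133.6] grip 0.5438976191129619 7.999353110790253
```

Call:
jog_arm([
  [[0,0,-8],[0,0,0],0.7],
  [[0,0,-20],[0,0,0],0.7],
  [[0,0,-28],[0,0,0],0.7],
  [[0,0,-28],[0,0,0],0.7],
  [[0,0,-20],[0,0,-3.2],0.7],
  [[2,-15,-6],[0,0,0],0.7],
  [[4,-35,0],[0,0,0],0.7],
  [[4,-40,0],[0,0,0],0.7],
  [[4,-40,0],[0,0,0],0.7],
  [[3,-30,0],[0,0,0],0.7],
  [[1,-15,0],[0,0,0],0.7],
  [[0,0,0],[0,0,0],0.7],
])

```text
clock: 25.9
position: [454.4, 192.0, 125.8]
ee_rot: [0.727, 0.687, -0.0, -0.0]
contact_force: [1.2, 0.0, -0.5]
grip_width: 0.546
finger_force: 8.0
```

Call:
jog_arm([
  [[0,0,0],[0,0,0],0.7],
  [[0,0,0],[0,0,0],0.7],
])

```text
clock: 26.15
position: [456.6, 191.3, 125.9]
ee_rot: [0.728, 0.686, 0.0, 0.001]
contact_force: [0.2, -0.7, -0.7]
grip_width: 0.549
finger_force: 8.0
```

```bash
python3 go.py 455.3 192.2 34.6 -3.3
```

```text
t 26.15 pos [456.6 191.3 125.9] yaw -3.39 tilt [ 0.0011 -0.0004] wz -0.09 shift after turn [ 0.8 -1.5 91.3] grip 0.5493641232136995 7.999361157417297
```

Call:
jog_arm([
  [[0.5,-0.5,15],[0,0,0],0.7],
  [[0,0,25],[0,0,0],0.7],
  [[0,0,25],[0,0,0],0.7],
  [[0,0,15],[0,0,0],0.7],
  [[0,0,6],[0,0,0],0.7],
  [[0,0,3],[0,0,0],0.7],
  [[0,0,1],[0,0,0],0.7],
  [[0,0,0.5],[0,0,0],0.7],
  [[0,0,0],[0,0,0],0.7],
  [[0,0,0],[0,0,0],0.7],
])

```text
clock: 27.4
position: [455.1, 192.4, 35.7]
ee_rot: [0.727, 0.686, 0.0, 0.0]
contact_force: [0.2, 0.3, -0.5]
grip_width: 0.547
finger_force: 8.0
```

Call:
jog_arm([
  [[0,0,0.8],[0,0,0],0.7],
  [[0,0,0],[0,0,0],0.7],
  [[0,0,0],[0,0,0],0.7],
])

```text
clock: 27.78
position: [454.9, 192.2, 34.6]
ee_rot: [0.727, 0.686, -0.0, -0.0]
contact_force: [1.3, 1.0, -1.0]
grip_width: 0.55
finger_force: 8.0
```

Call:
jog_arm([
  [[0,0,0.3],[0,0,0],0.45],
  [[0,0,0],[0,0,0],0.4],
  [[0,0,0],[0,0,0],0.3],
  [[0,0,0],[0,0,0],0.2],
  [[0,0,0],[0,0,0],0.2],
  [[0,0,-15],[0,0,0],0.2],
  [[0,0,-30],[0,0,0],0.2],
  [[0,0,-30],[0,0,0],0.2],
  [[0,0,-30],[0,0,0],0.2],
  [[0,0,-20],[0,0,0],0.2],
  [[0,0,-10],[0,0,0],0.2],
  [[0,0,0],[0,0,0],0.2],
])

```text
clock: 29.28
position: [455.1, 192.4, 170.1]
ee_rot: [0.727, 0.686, 0.001, 0.0]
contact_force: [-0.1, -0.1, 0.0]
grip_width: 0.799
finger_force: 0.0
```

```bash
python3 go.py 618.5 230 140 -3.3
```

```text
t 29.27 pos [455.1 192.4 170.1] yaw -3.31 tilt [0.0012 0.0008] wz -0.01 shift after turn [ 46.9 160.9  30.3] grip 0.7994011185137099 0.0
```

Call:
jog_arm([
  [[4,15,0],[0,0,0],0.2],
  [[10,34,0],[0,0,0],0.2],
  [[12,40,0],[0,0,0],0.2],
  [[10,34,0],[0,0,0],0.2],
  [[7,26,10],[0,0,0],0.2],
  [[4,12,20],[0,0,0],0.2],
  [[0,0,0],[0,0,0],0.2],
  [[0,0,0],[0,0,0],0.2],
  [[0,0,0],[0,0,0],0.2],
])

```text
clock: 30.4
position: [618.2, 229.9, 140.2]
ee_rot: [0.727, 0.686, 0.0, 0.0]
contact_force: [-0.8, 0.1, -0.1]
grip_width: 0.802
finger_force: 0.0
```

```bash
python3 go.py 618.5 253.5 2 -3.3; python3 marks.py pics/w5.png
python3 - <<'E'
from h import *
d=grab("wrist");p=d["pixels"]
g=cv2.cvtColor(p,cv2.COLOR_BGR2HSV);m=(g[...,2]<60);m[235:]=0
for ce,st,l in blobs(m,500,4000): print("dark",ce.round(),st,onz(d,*ce,20)[:2].round(1))
E
```

```text
t 30.4 pos [618.2 229.9 140.2] yaw -3.32 tilt [0.0007 0.0004] wz -0.02 shift after turn [ 23.5  -1.2 138.2] grip 0.8024574755427636 0.0
mark [106.5 158.6] [67. 77.] 1043 [459.7 281.4]
dark [272. 187.] [254 166  45  37 770] [613.6 245.1]
```

View pics/w5.png

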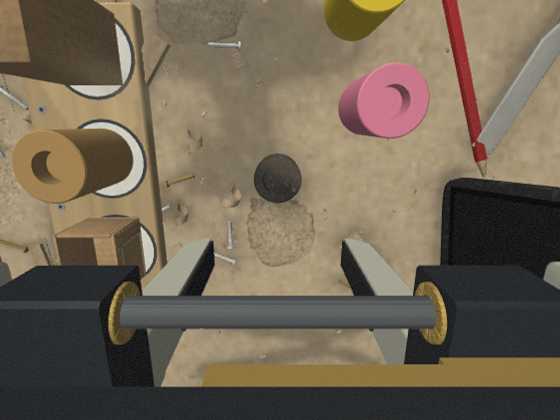

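Run:
```python
from h import *
d=grab("wrist");print(onz(d,279.5,178,24).round(1),onz(d,277.5,178,14).round(1))
```

```text
[621.2 254.5  24. ] [619.2 252.9  14. ]
```

Call:
jog_arm([
  [[10,0,10],[0,0,0],0.2],
  [[13.5,0,25],[0,0,0],0.2],
  [[0,0,30],[0,0,0],0.2],
  [[0,0,30],[0,0,0],0.2],
  [[0,0,22],[0,0,0],0.2],
  [[0,0,12],[0,0,0],0.2],
  [[0,0,5],[0,0,0],0.2],
  [[0,0,0],[0,0,0],0.2],
  [[0,0,0],[0,0,0],0.2],
])

```text
clock: 31.68
position: [620.5, 253.6, 6.4]
ee_rot: [0.727, 0.686, 0.001, 0.0]
contact_force: [-0.0, -1.9, -0.4]
grip_width: 0.803
finger_force: 0.0
```

```bash
python3 go.py 619.5 253.8 3 -3.3
```

```text
t 31.68 pos [620.5 253.6   6.4] yaw -3.33 tilt [0.0018 0.0007] wz -0.03 shift after turn [ 0.2 -1.   3.4] grip 0.8027316874939128 0.0
```

Call:
jog_arm([
  [[0,0,2],[0,0,0],0.3],
  [[0,0,1],[0,0,0],0.4],
  [[0,0,0],[0,0,0],0.5],
  [[0,0,0],[0,0,0],0.6],
  [[0,0,0],[0,0,0],0.7],
  [[0,0,0],[0,0,0],0.75],
  [[0,0,0],[0,0,0],0.75],
  [[0,0,0],[0,0,0],0.75],
], force=10)

```text
clock: 32.67
position: [619.7, 253.3, 2.4]
ee_rot: [0.727, 0.686, -0.0, -0.0]
contact_force: [0.0, -0.2, -0.4]
grip_width: 0.481
finger_force: 10.0
```

```bash
python3 go.py 450 102 130 -3.3
```

```text
t 32.67 pos [619.7 253.3   2.4] yaw -3.32 tilt [-0.0001 -0.    ] wz -0.02 shift after turn [-160.9 -160.7 -127.6] grip 0.4807290817293516 10.000021308660507
```

Call:
jog_arm([
  [[0,0,-8],[0,0,0],0.75],
  [[0,0,-24],[0,0,0],0.75],
  [[0,0,-32],[0,0,0],0.75],
  [[0,0,-32],[0,0,0],0.75],
  [[0,0,-24],[0,0,0],0.75],
  [[-15,-15,-8],[0,0,0],0.75],
  [[-30,-30,0],[0,0,0],0.75],
  [[-35,-35,0],[0,0,0],0.75],
  [[-35,-35,0],[0,0,0],0.75],
  [[-30,-30,0],[0,0,0],0.75],
  [[-16,-16,0],[0,0,0],0.75],
  [[0,0,0],[0,0,0],0.75],
])

```text
clock: 34.17
position: [448.9, 100.9, 131.1]
ee_rot: [0.728, 0.685, 0.0, -0.0]
contact_force: [1.0, 0.7, -1.0]
grip_width: 0.486
finger_force: 10.0
```

Call:
jog_arm([
  [[0,0,0],[0,0,0],0.75],
  [[0,0,0],[0,0,0],0.75],
])

```text
clock: 34.42
position: [450.8, 103.0, 130.4]
ee_rot: [0.727, 0.687, 0.001, 0.0]
contact_force: [0.3, 0.1, 0.0]
grip_width: 0.481
finger_force: 10.0
```

```bash
python3 go.py 450 102 20.8 -3.3
```

```text
t 34.42 pos [450.8 103.  130.4] yaw -3.23 tilt [0.0012 0.0002] wz 0.07 shift after turn [ -1.   -0.9 109.6] grip 0.4812814688911489 9.99995470046997
```

Call:
jog_arm([
  [[-0.5,-0.5,15],[0,0,0],0.75],
  [[0,0,28],[0,0,0],0.75],
  [[0,0,28],[0,0,0],0.75],
  [[0,0,20],[0,0,0],0.75],
  [[0,0,11],[0,0,0],0.75],
  [[0,0,5],[0,0,0],0.75],
  [[0,0,1],[0,0,0],0.75],
  [[0,0,0],[0,0,0],0.75],
  [[0,0,0],[0,0,0],0.75],
])

```text
clock: 35.55
position: [449.5, 101.6, 22.8]
ee_rot: [0.727, 0.686, 0.0, 0.0]
contact_force: [0.5, -0.7, -0.4]
grip_width: 0.485
finger_force: 10.0
```

Call:
jog_arm([
  [[0,0,1],[0,0,0],0.75],
  [[0,0,0.7],[0,0,0],0.75],
  [[0,0,0],[0,0,0],0.75],
  [[0,0,0],[0,0,0],0.75],
])

```text
clock: 36.05
position: [449.2, 101.4, 20.6]
ee_rot: [0.727, 0.686, -0.0, 0.0]
contact_force: [0.3, -0.7, -0.5]
grip_width: 0.484
finger_force: 10.0
```

Call:
jog_arm([
  [[0,0,0],[0,0,0],0.52],
  [[0,0,0],[0,0,0],0.45],
  [[0,0,0],[0,0,0],0.3],
  [[0,0,0],[0,0,0],0.2],
  [[0,0,0],[0,0,0],0.2],
  [[0,0,-15],[0,0,0],0.1],
  [[0,0,-35],[0,0,0],0],
  [[0,0,-50],[0,0,0],0],
  [[0,0,-50],[0,0,0],0],
  [[0,0,-40],[0,0,0],0],
  [[0,0,-15],[0,0,0],0],
])

```text
clock: 37.42
position: [450.1, 101.6, 228.1]
ee_rot: [0.727, 0.686, 0.002, 0.001]
contact_force: [0.6, -0.3, -0.3]
grip_width: 1.001
finger_force: 0.0
```

Call:
jog_arm([
  [[0,40,-10],[0,0,0],0],
  [[0,50,0],[0,0,0],0],
  [[0,50,0],[0,0,0],0],
  [[0,50,0],[0,0,0],0],
  [[0,40,0],[0,0,0],0],
  [[0,0,0],[0,0,0],0],
  [[0,0,0],[0,0,0],0],
])

```text
clock: 38.3
position: [677.8, 88.1, 235.1]
ee_rot: [0.727, 0.686, -0.001, -0.001]
contact_force: [0.3, -0.1, -0.1]
grip_width: 1.002
finger_force: 0.0
```

Run:
```python
from h import *
A=grab("scene")["pixels"];B=grab("side")["pixels"]
a=cv2.resize(A[120:345,130:380],None,fx=1.8,fy=1.8,interpolation=cv2.INTER_CUBIC)
b=cv2.resize(B[130:320,190:340],(320,405),interpolation=cv2.INTER_CUBIC)
cv2.imwrite("pics/f.png",np.hstack([a,b]))
```

View pics/f.png

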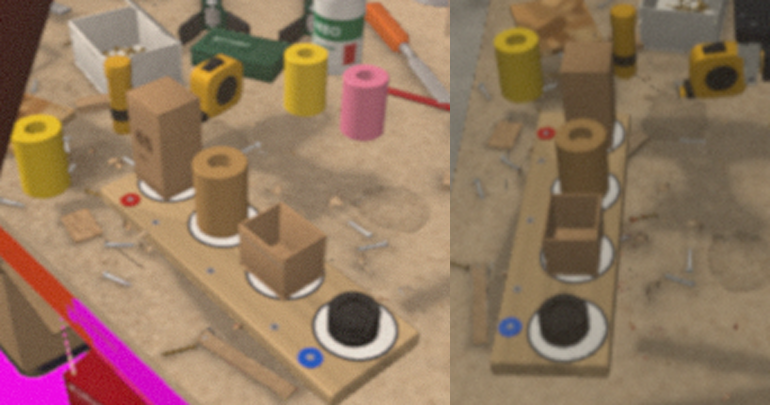

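The four items stand upright on their marks: tall box at crop pixel (167,135) by the red tag (130,200), then cork roll (220,190), open box (283,250), and cap (352,318) by the blue tag (310,357). The torch and tape measure are undisturbed.

```bash
python3 -c "
from plant import order;print(order.close_job())"
```

```text
the job is handed in; nothing more can be done
None
```

The job is handed in at about 38 s: tall box, cork roll, open box and black cap stand upright on their marks in that order from the red tag to the blue tag, and the gripper is open and clear.

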